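# Park the speaker in its ratchet dock

## Robot

A 6-joint arm with a two-finger parallel gripper is mounted at the origin on the work surface. World frame = base frame: x ahead of the robot, y to its left, z up, the work surface at z = 0. Lengths are in m, angles in rad, forces in N, time in s.
With the tool pointing down it reaches from about 0.2 to 0.875 m from the base axis. Payload 3.4 kg.
Tool frame: the origin (TCP) lies at the very end of the fingers, on their centre line; the grasp point (between the pads) lies 19 mm behind it (grasp_offset is the distance from the TCP to the grasp point, in m); x points along the fingers, z is the direction in which the jaws open and shut, and the axes are right-handed (so a half turn about x gives the same grasp; the last joint's range is limited). The gripper opens to 94 mm and grips with 3 to 60 N. Pads are 16 mm wide; open, the fingers measure 119 mm over their backs; the gripper's body (75 mm by 177 mm) begins 78 mm behind the grasp point.
Start: joints at [-1.416, 0.276, 1.505, -0, 1.361, -0.121], TCP at [0.157, -0.553, 0.174] pointing down, gripper open.
Joint ranges: [-2.89, 2.89], [-0.75, 2.08], [0.22, 2.7], [-1.18, 4.32], [0.11, 2.71], [-2.7, 2.7]. Speed limits (rad/s): [2.57, 2.57, 3.14, 3.14, 3.14, 3.14].

## Interface

Orientations are given as a unit quaternion [x, y, z, w].
In Python, from plant import * gives the robot as it stands.
- The arm moves only by the tool play_rows, never from a script. Its argument "steps" is one flat list of numbers, 5 for each row, row after row: the opening, from 0 (shut) to 1 (fully open), then the shift along the tool's x, y, z scaled (see below), then the turn about the tool's x scaled (see below). In form: [gripper, x, y, z, twist, gripper, x, y, z, twist, ...]. A call has 1 to 10 rows; each row shifts and turns the commanded pose from where the row before left it, along the tool's axes as they then stand; what a row does not reach is not made up. The controller multiplies each number of a shift by 2.5 cm and each number of a turn by 8 degrees. A row lasts 1/10 s, in which the tool goes at most 50 mm and 8.59 degrees, less where a joint would pass 70% of its speed; a pose out of reach is approached as far as the arm can. A call with a number of a shift or a turn outside -1 to 1 is refused whole. A call with a gripper value outside its range is refused whole. The fingers move at their own pace and stop on an object; "squeeze" is the grip in N (left out, the last holds). Time passes only in rows, so rows that do not move let the fingers close. It gives the time, the measured TCP pose, the force and the opening at its end, in the units of the state.
- get_state(): the state, without advancing time (a new reading comes with each control period).
- capture(name): name is "scene" or "top"; returns the picture (420x560x3 uint8, blue, green, red); there is no depth.
- camera_info(name): a dict with "mtx" (3x3 intrinsics, pixels), "world_to_cam" (4x4, takes a point from world to camera coordinates). Camera axes: x right, y up, looking along -z (the intrinsics and any distortion apply to the point x, -y, -z); pixel columns grow to the right and rows downward; lengths in m; the calibration is good to about 2 mm. A picture is of the moment at which its call begins. camera_info takes no time and is no camera call.
- close_job(): hands the job in, once; it reports no verdict.
Trained networks look in the newest picture that a camera, given by its name, has taken for a name from the list of things; names that differ only in an ending like _2 or _b are one class to them, and where a whole thing is asked for, a point or a joint stands for the part that bears it (a point fixed in the world has none). Each returns a list of dicts, best first, with "score" (0 to 1); they miss things now and then, are a little off and sometimes report something else, mostly with a low value. They report only what shows in the picture. A call takes as long as a camera call. They do not tell look-alikes from the thing itself.
- look_for(label, camera): "position" ([x, y, z] in m, in the coordinates of the camera as it stood for that picture, good to about 4 mm: the middle of the surface that is visible of it).
- tip_of(label, camera): "position" ([x, y, z] in m, in the coordinates of the camera as it stood for that picture, good to about 4 mm: a listed point, or the origin of a listed thing).
The state is a dict: "clock": time; "qpos": joint angles; "joint_velocities": joint speeds; "joint_efforts": joint torques, N m; "position": TCP position; "eef_rot": TCP orientation; "ft_force": force on the tool from outside, world axes, zero at the start; "wrist_torque": the same for the moment, N m; "opening": opening from 0.0 (shut) to 1.0 (fully open).
Only numpy, scipy, OpenCV 4.12 (cv2) and the standard library are available. Lean on these libraries where they do the work, as an engineer would, in place of code of your own. Each camera call takes 0.05 s, during which the arm holds its last target. There are 200 camera calls.

## Task

Put the blue speaker away in its charging dock: pull the yellow-handled rail up past its clicking pawl until you feel it press lightly on the sprung buffer hidden in the black cap (do not strain it), and let go so that the pawl holds it up. Slide the speaker gently along the tray, under the raised arm, fully home against the back stops. Then hold the red paddle down, lightly, until the arm has sunk all the way and rests on the speaker, let the paddle go, and leave everything else where it is.

Things in the scene. Friction and masses are not known exactly. Their poses are not given: they have to be found in the camera images.
- dock: Fixed dock. Origin on the table under the speaker's home place; x to the back, y left seen from the front, z up. Plywood tray from x = -130 to 100 mm, 130 wide, top 10 mm over the table. Guides 90 mm apart inside, x -100 to 35, tops at 28 mm. Behind: aluminium column, x 50 to 90, y -25 to 31 mm, with the rail in it and a black cap on top.
- home (a point): Point on the tray's top, dock x = 0, y = 0, z = 10 mm: where the middle of the speaker's underside is when it is fully home. Two black rubber back stops have their faces 35 mm behind it (dock x = +35 mm), tops 40 mm over the table.
- head: Fixed black cap, 46 x 56 mm, 136 to 187 mm over the table, centred at dock x = 65, y = 0 (its origin is the dock's). Hidden inside is a sprung buffer, 1.2 N per mm, 20 mm of give; its height differs every time and cannot be seen: the rail meets it at a rise of 58 to 70 mm. Press it with about 3 to 10 N; it is damaged above 15 N.
- rail: Steel rail with arm, rungs and handle, 0.3 to 0.55 kg, slides up. Height of its origin over the dock's = rise, 0 to 92 mm. The pawl keeps it from sinking at rises 5, 15, 25 .. 75 mm; starts at 5 to 30. Lifting takes its weight, 2 to 6 N more at each click and 9 N per 0.1 m/s. Left free it sinks at about 0.05 m/s. On the speaker its rise is 40 mm, where the pawl does not carry it.
- pad_tip (a point): Front end of the underside of the rail's arm (black rubber pad), at dock x = -7, y = 0, z = 18 mm + rise. The arm is 26 mm wide, 16 mm thick, and runs from there back to the column.
- handle (a point): Centre of the rail's yellow T-handle: a bar 14 mm thick (dock x), 46 mm long (dock y), 22 mm high, at dock x = 65, y = 0, z = 214 mm + rise. Its lower face is 16 mm + rise over the black cap. Grasp it from above across the 14 mm.
- paddle (a point): Centre of the top of the red release paddle, 34 x 34 mm, at dock x = 65, y = 105, z = 93 mm at rest, left of the column, free from above. Tail of the sprung pawl, which turns about the dock's x axis direction. Pressed down about 15 mm (2 to 5 N) it frees the rail; hard stop at about 22 mm. It dips by itself as rungs pass, and stays about 9 mm down once the arm rests on the speaker.
- pawl: The pawl with its red paddle. Origin on its hinge pin at dock x = 65, y = 20, z = 85 mm; axes are the dock's when at rest. It bends if pressed with more than 20 N.
- speaker: Blue plastic speaker, 70 (x) by 84 (y) by 48 mm high, 0.28 to 0.46 kg, loose. Origin at the centre of its underside; axes about the dock's. Starts on the tray between the guides (3 mm play each side), 60 to 78 mm in front of home. Push it at the middle of the face towards the tray's open end; friction 1 to 4 N. Not to be rammed or squashed against the dock with over 30 N.
- power_bank: White power bank 70 x 130 x 18 mm, lying flat; leave alone. Origin at the centre of its underside.
- dish: Terracotta dish, 110 mm across, 35 mm high; leave alone. Origin at the centre of its underside.
- opener: Flat steel bottle opener 125 mm long (x), 5 mm thick; leave alone. Origin on its underside near the middle.
- tin: Amber glass jar with steel lid, 60 mm across, 70 mm high; leave alone. Origin at the centre of its underside.
Mind the look-alikes: they are no part of the job. Of the things like the speaker, leave any that is green, pink or turquoise; of the rest the smaller one is meant.

How it is judged:
By the outcome, as a careful person would: the job done as asked, in the order asked, and still so for the second after the job is handed in, with the robot touching nothing.
It also fails if it takes over 72 s, if anything falls off the work surface, if the arm or the gripper's body presses on something with over 40 N, if the wrist force passes 120 N, or if a joint passes its speed limit or range.

## Working session

There is one attempt and no reset: what is moved stays moved. The work goes in short steps, Python scripts to look and compute and a tool call to move; the robot and the scene stay as the last step left them, time stands still between calls to the robot, and variables do not carry over. Pictures are saved under pics/ and viewed, about 8 in all and at most 12, crops included, and the job is handed in when it is done.

Besides the shell and the picture viewer there is one more tool, called by a JSON object that holds its "api" and its "payload". play_rows: Moves the arm, as the interface text tells. Its arguments: {"type":"object","properties":{"steps":{"type":"array"},"squeeze":{"type":"number"}},"required":["steps"]}

```bash
mkdir -p pics; cat > h.py <<'E'
from plant import *
import numpy as np, cv2
from scipy.spatial.transform import Rotation as R
def toworld(p,cam):
    return (np.linalg.inv(np.array(camera_info(cam)["world_to_cam"]))@np.r_[p,1])[:3]
def proj(P,cam):
    c=camera_info(cam); p=(np.array(c["world_to_cam"])@np.r_[P,1])[:3]; q=np.array(c["mtx"])@[p[0],-p[1],-p[2]]; return q[:2]/q[2]
def find(f,l,cam):
    return [(round(r["score"],2),np.round(toworld(r["position"],cam),4).tolist()) for r in f(l,cam)]
E
python3 - <<'E'
from h import *
for c in("scene","top"):
    cv2.imwrite(f"pics/{c}0.png",capture(c)); print(camera_info(c))
    for l in("dock","home","speaker","handle","paddle","pad_tip","head","rail"):
        print(c,l,find(tip_of,l,c))
s=get_state();print(s)
E
```

```text
{'mtx': array([[523.36878856,   0.        , 277.51255775],
       [  0.        , 523.36878856, 218.19844139],
       [  0.        ,   0.        ,   1.        ]]), 'world_to_cam': array([[-8.31411885e-01,  5.55654704e-01,  1.45829520e-03,
         4.11343870e-01],
       [-4.51458021e-01, -6.77030448e-01,  5.81218916e-01,
         1.38721088e-01],
       [ 3.23944335e-01,  4.82573956e-01,  8.13745934e-01,
        -1.65123789e+00],
       [ 0.00000000e+00,  0.00000000e+00,  0.00000000e+00,
         1.00000000e+00]])}
scene dock [(0.88, [0.5701, 0.051, 0.0003])]
scene home [(0.73, [0.573, 0.0509, 0.0076])]
scene speaker [(0.88, [0.4961, 0.0379, 0.0067]), (0.74, [0.4946, 0.238, -0.0012]), (0.73, [0.3403, -0.0094, 0.0028]), (0.72, [0.5761, -0.1558, -0.001]), (0.59, [0.3106, 0.14, 0.0004])]
scene handle [(0.75, [0.6364, 0.065, 0.2402]), (0.68, [0.5721, 0.0496, 0.0287])]
scene paddle [(0.57, [0.6193, 0.1667, 0.0945]), (0.48, [0.5729, 0.0532, -0.0006])]
scene pad_tip [(0.95, [0.5649, 0.0476, 0.0444])]
scene head [(0.79, [0.5705, 0.0518, -0.0012])]
scene rail [(0.82, [0.5667, 0.0502, 0.0268])
[... 1002 characters left out ...]
[0.5715, 0.0469, 0.0207])]
{'clock': 0.9, 'qpos': array([-1.41598589e+00,  2.75856190e-01,  1.50489433e+00, -1.99493663e-05,
        1.36072583e+00, -1.20997904e-01]), 'joint_velocities': array([-0.00281414, -0.00064867,  0.00046309,  0.00024032,  0.00211177,
       -0.00087522]), 'joint_efforts': array([-6.07214479e-04, -4.04444826e+01, -2.37502849e+01,  7.05037219e-02,
        2.46956170e-02, -7.97522176e-06]), 'position': array([ 0.15657909, -0.55329925,  0.17372028]), 'eef_rot': array([ 0.42648468,  0.563963  , -0.42655177,  0.56401254]), 'ft_force': array([0.14195045, 0.44549418, 0.73102737]), 'wrist_torque': array([-0.00973775,  0.00767433,  0.02787644]), 'opening': 0.9997803981291521}
```

```bash
python3 -c "
import cv2,numpy as np
a=cv2.imread('pics/scene0.png');b=cv2.imread('pics/top0.png')
print(a.shape)"
```

```text
(420, 560, 3)
```

View pics/scene0.png

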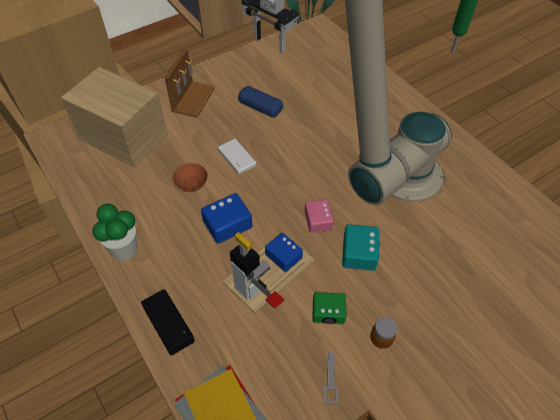

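View pics/top0.png

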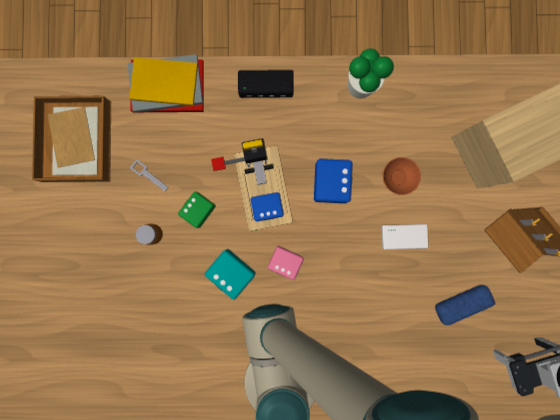

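The scene view shows the dock at about (265,270) px, with the small blue speaker on the tray at (284,252), the handle at (243,241) and the paddle at (275,300). The top view shows the handle at (254,146), the paddle at (219,164) and the speaker at (266,206). The larger blue speaker at (333,181) is a decoy. Next I'll fit the dock pose and check it with an overlay.

```bash
cat >> h.py <<'E'
from scipy.optimize import least_squares
def down(z): # report tool frame vs dock yaw
    s=get_state(); M=R.from_quat(s["eef_rot"]).as_matrix(); return s,M
import json,os
D=json.load(open("dock.json")) if os.path.exists("dock.json") else None
def d2w(p):
    x,y,t=D; return np.r_[x+p[0]*np.cos(t)-p[1]*np.sin(t), y+p[0]*np.sin(t)+p[1]*np.cos(t), p[2]]
def plan(p,jaw): # dock point (m), jaw: dock angle deg of jaw axis. prints tool-axis numbers; twist first then shift
    s=get_state(); Rm=R.from_quat(s["eef_rot"]); M=Rm.as_matrix()
    a=np.arctan2(M[1,2],M[0,2]); w=np.radians(jaw)+D[2]
    tw=-np.degrees((w-a+np.pi/2)%np.pi-np.pi/2) # tool x is down: + twist = clockwise yaw
    M2=(Rm*R.from_euler("x",tw,degrees=True)).as_matrix(); d=d2w(p)-s["position"]
    print("x axis",np.round(M[:,0],4),"twist deg",round(tw,2),"units",round(tw/8,3),"q6",round(s["qpos"][5],2))
    print("target",np.round(d2w(p),4),"shift before twist",np.round(M.T@d/.025,3),"after twist",np.round(M2.T@d/.025,3))
E
python3 - <<'E'
from h import *
obs=[((0,0),(.5701,.051)),((0,0),(.573,.0509)),((0,0),(.5685,.0533)),((0,0),(.5685,.0512)),((.065,0),(.6364,.065)),((.065,0),(.6374,.0633)),((.065,.105),(.6193,.1667)),((.065,.105),(.6119,.1671)),((-.007,0),(.5649,.0476)),((-.007,0),(.5666,.0542)),((0,0),(.5717,.0514)),((0,0),(.5667,.0502)),((0,0),(.5715,.0469))]
def f(v):
    x,y,t=v;c,s=np.cos(t),np.sin(t)
    return np.concatenate([[x+p[0]*c-p[1]*s-w[0],y+p[0]*s+p[1]*c-w[1]] for p,w in obs])
r=least_squares(f,[.57,.05,.18],loss="soft_l1",f_scale=.003);print(r.x,np.round(1000*f(r.x)).astype(int))
json.dump(list(r.x),open("dock.json","w"))
import h; h.D=list(r.x)
rise=.025
ims=[]
for cam,(u,v) in(("scene",(262,265)),("top",(255,185))):
    im=cv2.imread(f"pics/{cam}0.png"); k=5; w=40 if 0 else 55
    u0,v0=u-w,v-w; im=cv2.resize(im[v0:v+w,u0:u+w],None,fx=k,fy=k,interpolation=2)
    def line(ps,col):
        q=[((proj(h.d2w(p),cam)+.5-[u0,v0])*k).astype(int) for p in ps]
        for a,b in zip(q,q[1:]): cv2.line(im,tuple(map(int,a)),tuple(map(int,b)),col,1)
    def rect(x0,x1,y0,y1,z,col): line([(x0,y0,z),(x1,y0,z),(x1,y1,z),(x0,y1,z),(x0,y0,z)],col)
    rect(-.13,.1,-.065,.065,.01,(0,255,0)); rect(.042,.088,-.028,.028,.187,(255,255,0))
    rect(.058,.072,-.023,.023,.225+rise,(255,0,255)); rect(.048,.082,.088,.122,.093,(0,255,255)); 
    ims.append(im)
cv2.imwrite("pics/ov.png",cv2.resize(np.hstack(ims),(800,400)))
E
```

```text
[0.57128722 0.05119705 0.19259247] [ 1  0 -2  0  3 -2  3  0 -1 -1 -2  0 -4  0  3  0  0  2 -2 -4  0  0  5  1
  0  4]
```

View pics/ov.png

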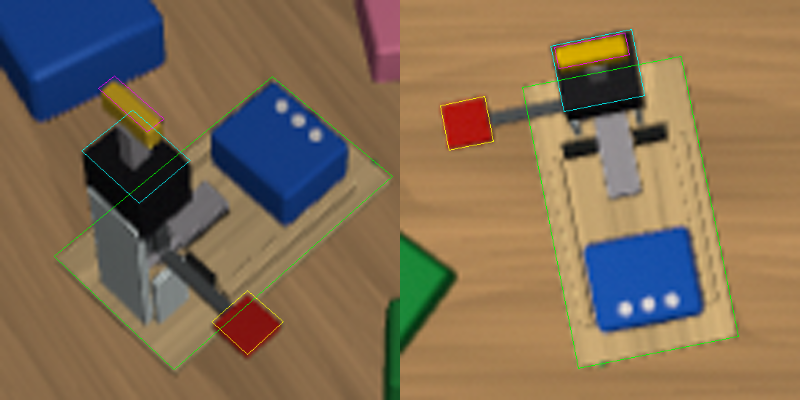

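```bash
python3 -c "
from h import *
plan((.065,0,.27),0)"
```

```text
x axis [-0.e+00 -1.e-04 -1.e+00] twist deg -85.23 units -10.654 q6 -0.12
target [0.6351 0.0636 0.27  ] shift before twist [ -3.854  25.137 -18.532] after twist [-3.854 20.557 23.51 ]
```

The overlay fits well (the big blue one is visible at upper left). The tray, cap, paddle and handle outlines all fall within about 2–3 mm of the picture, with a rise of about 22–25 mm. I'm moving now.

{"api": "play_rows", "payload": {"steps": [1,-0.46,0,0,-1,1,-0.46,0,0,-1,1,-0.46,0,0,-1,1,-0.46,0,0,-1,1,-0.46,0,0,-1,1,-0.46,0,0,-1,1,-0.46,0,0,-1,1,-0.46,0,0,-1,1,-0.46,0,0,-1,1,-0.46,0,0,-1], "squeeze": 25}}

```text
clock: 1.9
position: [0.1566, -0.5532, 0.2892]
eef_rot: [-0.038, 0.706, 0.038, 0.706]
ft_force: [0.0, 0.4, -0.1]
opening: 0.998
```

{"api": "play_rows", "payload": {"steps": [1,0,0,0,-0.65,1,0,0.86,0.98,0,1,0,0.86,0.98,0,1,0,0.86,0.98,0,1,0,0.86,0.98,0,1,0,0.86,0.98,0,1,0,0.86,0.98,0,1,0,0.86,0.98,0,1,0,0.86,0.98,0,1,0,0.86,0.98,0]}}

```text
clock: 2.9
position: [0.3367, -0.3201, 0.2888]
eef_rot: [-0.068, 0.704, 0.068, 0.704]
ft_force: [0.4, -0.3, -0.7]
opening: 0.999
```

{"api": "play_rows", "payload": {"steps": [1,0,0.86,0.98,0,1,0,0.86,0.98,0,1,0,0.86,0.98,0,1,0,0.86,0.98,0,1,0,0.86,0.98,0,1,0,0.86,0.98,0,1,0,0.86,0.98,0,1,0,0.86,0.98,0,1,0,0.86,0.98,0,1,0,0,0,0]}}

```text
clock: 3.9
position: [0.5175, -0.0864, 0.2883]
eef_rot: [-0.069, 0.703, 0.07, 0.704]
ft_force: [0.2, 0.1, -0.2]
opening: 1.003
```

```bash
python3 -c "
from h import *
plan((.065,0,.27),0)"
```

```text
x axis [ 8.0e-04  1.7e-03 -1.0e+00] twist deg 0.21 units 0.027 q6 -0.5
target [0.6351 0.0636 0.27  ] shift before twist [0.745 4.966 5.784] after twist [0.745 4.988 5.765]
```

{"api": "play_rows", "payload": {"steps": [1,0,0.83,0.96,0,1,0,0.83,0.96,0,1,0,0.83,0.96,0,1,0,0.83,0.96,0,1,0,0.83,0.96,0,1,0,0.82,0.96,0,1,0,0,0,0]}}

```text
clock: 4.6
position: [0.6348, 0.0622, 0.2875]
eef_rot: [-0.068, 0.704, 0.069, 0.704]
ft_force: [-0.1, 0.6, -0.7]
opening: 0.997
```

```bash
python3 -c "
from h import *
plan((.065,0,.217),0)
im=capture('scene');u,v=[int(i) for i in proj(d2w((.065,0,.24)),'scene')]
print(u,v);cv2.imwrite('pics/a.png',cv2.resize(im[v-55:v+55,u-55:u+55],None,fx=4,fy=4))
print(find(tip_of,'handle','scene'))
"
```

```text
x axis [-3.e-04  1.e-03 -1.e+00] twist deg 0.13 units 0.016 q6 -0.21
target [0.6351 0.0636 0.217 ] shift before twist [2.819 0.05  0.021] after twist [2.819 0.05  0.021]
242 240
[(0.74, [0.6375, 0.0647, 0.2376])]
```

View pics/a.png

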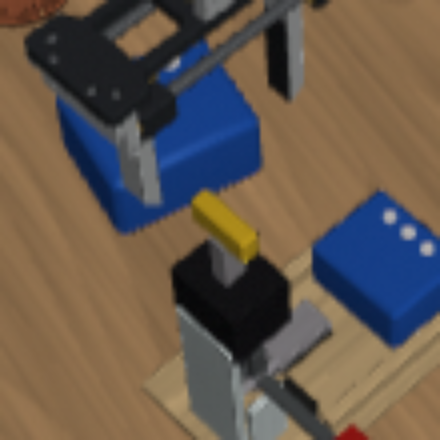

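The view shows the open fingers (270,50) and (140,160) straddling the yellow handle at (225,225). Descending and grasping.

{"api": "play_rows", "payload": {"steps": [1,0.6,0.05,0.06,0,1,0.8,0,0,0,1,0.8,0,0,0,1,0.6,0,0,0,1,0,0,0,0]}}

```text
clock: 5.2
position: [0.6321, 0.06, 0.2167]
eef_rot: [-0.067, 0.706, 0.067, 0.702]
ft_force: [0.5, 0.5, 0.1]
opening: 1.0
```

{"api": "play_rows", "payload": {"steps": [0,0,0,0,0,0,0,0,0,0,0,0,0,0,0,0,0,0,0,0,0,0,0,0,0,0,0,0,0,0,0,0,0,0,0,0,0,0,0,0,0,0,0,0,0,0,0,0,0,0], "squeeze": 25}}

```text
clock: 6.2
position: [0.6345, 0.0617, 0.2186]
eef_rot: [-0.068, 0.704, 0.068, 0.704]
ft_force: [-0.7, -0.3, -0.3]
opening: 0.187
```

{"api": "play_rows", "payload": {"steps": [0,0,0,0,0,0,0,0,0,0,0,0,0,0,0,0,0,0,0,0]}}

```text
clock: 6.6
position: [0.6345, 0.0617, 0.2186]
eef_rot: [-0.068, 0.704, 0.068, 0.704]
ft_force: [0.2, -0.8, 0.3]
opening: 0.002
```

```bash
python3 -c "
from h import *
ims=[]
for c in('scene','top'):
  im=capture(c);u,v=[int(i) for i in proj(d2w((.065,0,.22)),c)]
  ims.append(cv2.resize(im[v-50:v+50,u-50:u+50],None,fx=4,fy=4)); print(u,v,find(tip_of,'handle',c),find(tip_of,'rail',c)[:2],find(tip_of,'pad_tip',c)[:2])
  print(proj(get_state()['position'],c))
cv2.imwrite('pics/b.png',np.hstack(ims))
print(get_state()['wrist_torque'],get_state()['ft_force'])
"
```

```text
243 244 [(0.92, [0.634, 0.0655, 0.2389])] [(0.8, [0.5692, 0.0515, 0.0264])] [(0.66, [0.568, 0.0458, 0.045])]
[243.02334663 244.57925321]
253 146 [(0.28, [0.567, 0.0551, 0.0004])] [(0.61, [0.5707, 0.0474, 0.0214]), (0.31, [0.5627, 0.0525, 0.0459])] [(0.61, [0.5642, 0.0546, 0.0441])]
[253.92943605 146.56399918]
[-0.06549899 -0.07899793 -0.00524466] [-4.42223823e-01 -2.25727173e-04  4.11515885e-01]
```

View pics/b.png

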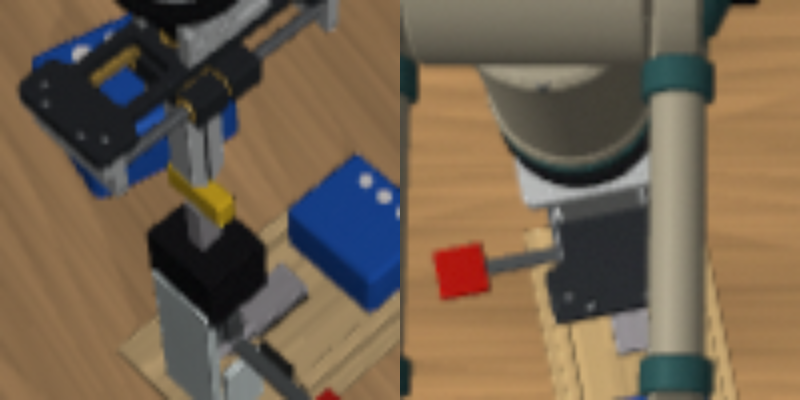

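The closed fingers at (200,150) seem to end behind or above the handle at (200,195) rather than on it, so the grasp missed. I'll check the tool against the calibration.

```bash
python3 - <<'E'
from h import *
def draw(im,cam,pos,q,op,u,v,w,k):
    M=R.from_quat(q).as_matrix(); im=cv2.resize(im[max(v-w,0):v+w,u-w:u+w],None,fx=k,fy=k,interpolation=2)
    for s in(-1,1):
        P=[]
        for back in(0,.078+.019):
            for e in(0,.0125):
                p=np.array(pos)+M@[-back,0,s*(op*.047+e)]
                a=((proj(p,cam)+.5-[u-w,max(v-w,0)])*k).astype(int); cv2.circle(im,tuple(map(int,a)),3,(0,255,0) if back==0 else (0,0,255),-1)
    return im
q0=[.42648468,.563963,-.42655177,.56401254];p0=[.1566,-.5533,.1737]
S=cv2.imread('pics/scene0.png')
s=get_state()
A=draw(S,'scene',p0,q0,1,275,50,50,5)
B=draw(capture('scene'),'scene',s['position'],s['eef_rot'],s['opening'],243,235,40,5)
print(A.shape,B.shape,s['opening'])
A=cv2.resize(A,(400,400*A.shape[0]//A.shape[1]));B=cv2.resize(B,(400,400))
cv2.imwrite('pics/c.png',np.hstack([np.pad(A,((0,400-A.shape[0]),(0,0),(0,0))),B]))
E
```

```text
(500, 500, 3) (400, 400, 3) 0.007040575931875699
```

View pics/c.png

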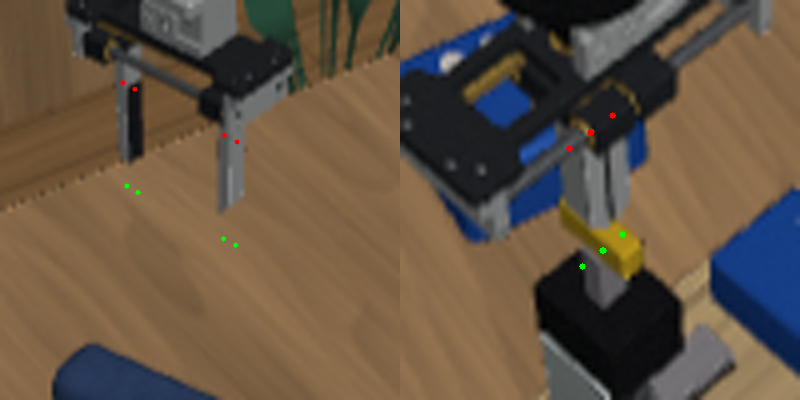

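The true finger ends sit about 26 mm above where the reported TCP projects, the same in both poses. I'll use the top view to tell a shorter tool from a lateral offset.

```bash
python3 - <<'E'
from h import *
q0=[.42648468,.563963,-.42655177,.56401254];p0=[.1566,-.5533,.1737]
M=R.from_quat(q0).as_matrix(); T=cv2.imread('pics/top0.png'); u,v,w,k=510,365,50,8
im=cv2.resize(T[v-w:v+w,u-w:u+w],None,fx=k,fy=k,interpolation=2)
for back,c in((0,(0,255,0)),(.026,(255,0,255)),(.097,(0,0,255))):
    for s in(-1,1):
        for e in(0,.0125):
            a=((proj(np.array(p0)+M@[-back,0,s*(.047+e)],'top')+.5-[u-w,v-w])*k).astype(int); cv2.circle(im,tuple(map(int,a)),3,c,-1)
cv2.imwrite('pics/d.png',im[:,:800][:600])
print(find(tip_of,'handle','scene') if 0 else '')
E
```

```text
(no output)
```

View pics/d.png

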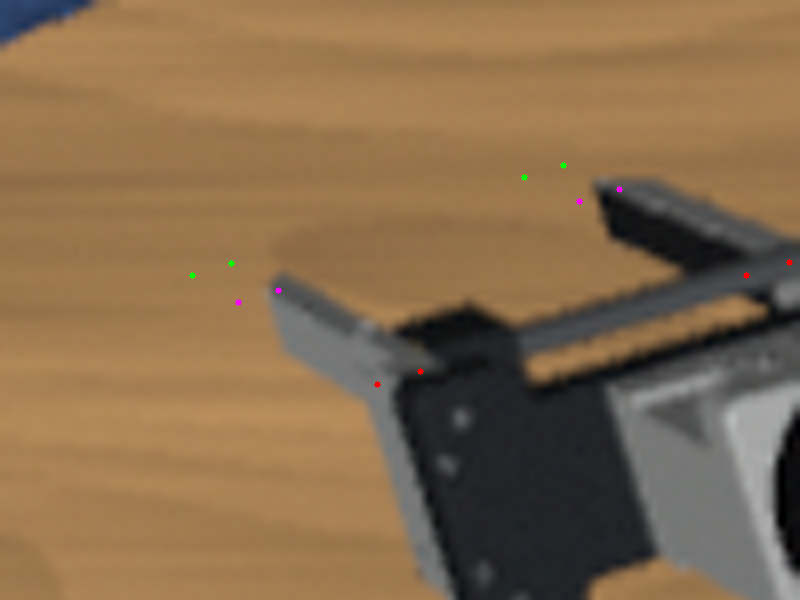

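```bash
python3 - <<'E'
from h import *
p0=np.array([.1566,-.5533,.1737]); q0=[.42648468,.563963,-.42655177,.56401254]
ts=proj(p0,'scene')+[-.3,-7.5]; tt=proj(p0,'top')+[8.1,5.1]
r=least_squares(lambda d:np.r_[proj(p0+d,'scene')-ts,proj(p0+d,'top')-tt],[0,0,0])
print("world offset",r.x,"resid px",r.fun,"tool",R.from_quat(q0).as_matrix().T@r.x)
r=least_squares(lambda d:np.r_[proj(p0+[0,0,d[0]],'scene')-ts,proj(p0+[0,0,d[0]],'top')-tt],[0]);print(r.x,r.fun)
s=get_state(); M=R.from_quat(s['eef_rot']).as_matrix();print(s['position'],np.round(M,3).tolist(),s['clock'])
E
```

```text
world offset [-0.00478282 -0.00610466  0.02323692] resid px [ 0.42254974  0.05897711  0.19007194 -0.24617011] tool [-0.02323619 -0.00626531  0.00457406]
[0.03204782] [ 0.19325067 -0.76237746 -0.20721785 -1.14467119]
[0.63449354 0.06170455 0.21864694] [[0.0, -0.191, 0.982], [-0.0, 0.982, 0.191], [-1.0, -0.0, 0.0]] 7.05
```

The finger ends are really about 23–32 mm behind the reported TCP. I'll lift a little, open, and go deeper (reported z about 0.193, which still clears the cap whichever is right).

{"api": "play_rows", "payload": {"steps": [0,-0.5,0,0,0,0,-0.5,0,0,0,1,0,0.08,0.08,0,1,0,0,0,0,1,0,0,0,0,1,0,0,0,0,1,0,0,0,0,1,0,0,0,0,1,0,0,0,0,1,0,0,0,0]}}

```text
clock: 8.05
position: [0.636, 0.0641, 0.2436]
eef_rot: [-0.068, 0.704, 0.068, 0.704]
ft_force: [-1.1, 0.1, -0.4]
opening: 0.648
```

{"api": "play_rows", "payload": {"steps": [1,0,0,0,0,1,0.4,0,0,0,1,0.4,0,0,0,1,0.4,0,0,0,1,0.4,0,0,0,1,0.4,0,0,0,1,0,0,0,0]}}

```text
clock: 8.75
position: [0.6349, 0.0641, 0.1914]
eef_rot: [-0.068, 0.705, 0.068, 0.703]
ft_force: [1.3, 0.1, -0.3]
opening: 0.999
```

{"api": "play_rows", "payload": {"steps": [0,0,0,0,0,0,0,0,0,0,0,0,0,0,0,0,0,0,0,0,0,0,0,0,0,0,0,0,0,0,0,0,0,0,0,0,0,0,0,0,0,0,0,0,0,0,0,0,0,0]}}

```text
clock: 9.75
position: [0.636, 0.064, 0.1936]
eef_rot: [-0.068, 0.704, 0.068, 0.704]
ft_force: [-0.7, -0.3, 0.2]
opening: 0.184
```

{"api": "play_rows", "payload": {"steps": [0,0,0,0,0,0,0,0,0,0]}}

```text
clock: 9.95
position: [0.6362, 0.0641, 0.1936]
eef_rot: [-0.068, 0.704, 0.068, 0.704]
ft_force: [1.3, 0.1, 0.0]
opening: 0.158
```

The opening reads 14.8 mm, so it has the handle. Lifting slowly.

{"api": "play_rows", "payload": {"steps": [0,-0.1,0,0,0,0,-0.2,0,0,0,0,-0.2,0,0,0,0,-0.1,0,0,0,0,0,0,0,0,0,0,0,0,0]}}

```text
clock: 10.55
position: [0.6361, 0.064, 0.2088]
eef_rot: [-0.068, 0.704, 0.068, 0.704]
ft_force: [2.9, 0.7, -9.1]
opening: 0.158
```

{"api": "play_rows", "payload": {"steps": [0,-0.1,0,0,0,0,-0.1,0,0,0,0,-0.1,0,0,0,0,-0.1,0,0,0,0,-0.1,0,0,0,0,0,0,0,0,0,0,0,0,0]}}

```text
clock: 11.25
position: [0.6362, 0.0641, 0.2223]
eef_rot: [-0.068, 0.703, 0.068, 0.704]
ft_force: [2.5, 0.1, -6.2]
opening: 0.157
```

```bash
python3 - <<'E'
from h import *
capture('scene')
for i in range(3):
  s=get_state();print(s['ft_force'],s['position'],s['opening']); print(find(tip_of,'handle','scene')[:1],find(tip_of,'pad_tip','scene')[:1])
E
```

```text
[ 1.89081217  0.0228106  -5.7109606 ] [0.63621784 0.06404314 0.22228433] 0.16006959586762717
[(0.92, [0.635, 0.0672, 0.2691])] [(0.55, [0.5647, 0.0464, 0.0737])]
[ 1.41287069 -0.01598924 -4.35224312] [0.63619868 0.06405366 0.22216878] 0.1579683639015714
[(0.92, [0.635, 0.0672, 0.2691])] [(0.55, [0.5647, 0.0464, 0.0737])]
[ 1.34290928  0.96319783 -3.91914494] [0.6361844  0.06406534 0.22208645] 0.15857547452349632
[(0.92, [0.635, 0.0672, 0.2691])] [(0.55, [0.5647, 0.0464, 0.0737])]
```

{"api": "play_rows", "payload": {"steps": [0,-0.1,0,0,0,0,-0.06,0,0,0,0,0,0,0,0,0,0,0,0,0]}}

```text
clock: 12.0
position: [0.6361, 0.0641, 0.2252]
eef_rot: [-0.068, 0.704, 0.068, 0.704]
ft_force: [2.1, 0.9, -4.8]
opening: 0.158
```

{"api": "play_rows", "payload": {"steps": [0,-0.08,0,0,0,0,0,0,0,0,0,0,0,0,0]}}

```text
clock: 12.3
position: [0.6361, 0.0641, 0.2265]
eef_rot: [-0.068, 0.704, 0.068, 0.704]
ft_force: [3.3, -0.1, -10.1]
opening: 0.156
```

{"api": "play_rows", "payload": {"steps": [0,-0.08,0,0,0,0,0,0,0,0,0,0,0,0,0]}}

```text
clock: 12.6
position: [0.6361, 0.0641, 0.229]
eef_rot: [-0.068, 0.704, 0.068, 0.704]
ft_force: [3.6, -0.4, -10.0]
opening: 0.16
```

{"api": "play_rows", "payload": {"steps": [0,0,0,0,0,0,0,0,0,0,0,0,0,0,0]}}

```text
clock: 12.9
position: [0.6361, 0.0641, 0.2293]
eef_rot: [-0.068, 0.704, 0.068, 0.704]
ft_force: [3.3, 0.2, -10.4]
opening: 0.156
```

{"api": "play_rows", "payload": {"steps": [0,-0.08,0,0,0,0,0,0,0,0,0,0,0,0,0,0,0,0,0,0]}}

```text
clock: 13.3
position: [0.6361, 0.0641, 0.2316]
eef_rot: [-0.068, 0.704, 0.068, 0.704]
ft_force: [4.6, 0.8, -7.8]
opening: 0.156
```

{"api": "play_rows", "payload": {"steps": [0,0,0,0,0,0,0,0,0,0,0,0,0,0,0]}}

```text
clock: 13.6
position: [0.6361, 0.0641, 0.2315]
eef_rot: [-0.068, 0.704, 0.068, 0.704]
ft_force: [3.4, 1.0, -6.6]
opening: 0.159
```

{"api": "play_rows", "payload": {"steps": [0,-0.06,0,0,0,0,0,0,0,0,0,0,0,0,0,0,0,0,0,0]}}

```text
clock: 14.0
position: [0.6361, 0.064, 0.2326]
eef_rot: [-0.068, 0.704, 0.068, 0.704]
ft_force: [3.3, 0.6, -8.1]
opening: 0.157
```

{"api": "play_rows", "payload": {"steps": [0,0,0,0,0,0,0,0,0,0]}}

```text
clock: 14.2
position: [0.6361, 0.064, 0.2327]
eef_rot: [-0.068, 0.704, 0.068, 0.704]
ft_force: [4.3, 0.2, -8.2]
opening: 0.155
```

{"api": "play_rows", "payload": {"steps": [0,-0.06,0,0,0,0,0,0,0,0,0,0,0,0,0,0,0,0,0,0]}}

```text
clock: 14.6
position: [0.6361, 0.0641, 0.2343]
eef_rot: [-0.068, 0.704, 0.068, 0.704]
ft_force: [4.0, 0.5, -8.5]
opening: 0.16
```

```bash
python3 - <<'E'
from h import *
capture('scene')
for i in range(4):
  s=get_state();print(s['ft_force'],s['position']); print([find(tip_of,l,'scene')[:1] for l in('handle','pad_tip')])
E
```

```text
[ 3.18669321 -0.19497686 -8.51102913] [0.63612086 0.06407274 0.23426777]
[[(0.63, [0.6331, 0.0658, 0.2805])], [(0.62, [0.5675, 0.047, 0.0852])]]
[ 3.29205843  0.31797723 -8.38964838] [0.6361027  0.06407417 0.23414353]
[[(0.63, [0.6331, 0.0658, 0.2805])], [(0.62, [0.5675, 0.047, 0.0852])]]
[ 4.21638975  0.88874432 -8.09934552] [0.63608367 0.0640641  0.23409732]
[[(0.63, [0.6331, 0.0658, 0.2805])], [(0.62, [0.5675, 0.047, 0.0852])]]
[ 3.66429119  1.47459776 -8.05081921] [0.63609368 0.06406625 0.23411411]
[[(0.63, [0.6331, 0.0658, 0.2805])], [(0.62, [0.5675, 0.047, 0.0852])]]
```

{"api": "play_rows", "payload": {"steps": [0,-0.06,0,0,0,0,0,0,0,0,0,0,0,0,0,0,0,0,0,0,0,0,0,0,0]}}

```text
clock: 15.55
position: [0.6361, 0.064, 0.2353]
eef_rot: [-0.068, 0.704, 0.068, 0.704]
ft_force: [4.9, 0.7, -11.7]
opening: 0.158
```

{"api": "play_rows", "payload": {"steps": [0,-0.06,0,0,0,0,0,0,0,0,0,0,0,0,0,0,0,0,0,0,0,0,0,0,0]}}

```text
clock: 16.05
position: [0.636, 0.064, 0.2361]
eef_rot: [-0.068, 0.704, 0.068, 0.703]
ft_force: [4.6, 0.6, -14.6]
opening: 0.158
```

The force is now about 10 N above the rail's weight. That is more than a click alone (about 6 N), so the buffer is lightly pressed. I'll ease down slightly and let go.

{"api": "play_rows", "payload": {"steps": [0,0.06,0,0,0,0,0.06,0,0,0,0,0.06,0,0,0,0,0,0,0,0,0,0,0,0,0]}}

```text
clock: 16.55
position: [0.6362, 0.064, 0.2337]
eef_rot: [-0.068, 0.703, 0.068, 0.704]
ft_force: [2.5, 0.1, -3.8]
opening: 0.162
```

{"api": "play_rows", "payload": {"steps": [0,0.06,0,0,0,0,0.06,0,0,0,0,0,0,0,0,0.6,0,0,0,0,0.6,0,0,0,0,0.6,0,0,0,0,0.6,0,0,0,0,0.6,0,0,0,0,0.6,0,0,0,0,0.6,0,0,0,0]}}

```text
clock: 17.55
position: [0.636, 0.0641, 0.2295]
eef_rot: [-0.068, 0.704, 0.068, 0.704]
ft_force: [0.7, -0.1, 0.0]
opening: 0.598
```

```bash
python3 - <<'E'
from h import *
capture('scene')
s=get_state();print(s['ft_force'],s['position'],s['opening']); print([find(tip_of,l,'scene')[:1] for l in('handle','pad_tip','rail')])
plan((-.155,0,.33),90); plan((-.155,0,.01),90)
E
```

```text
[-0.27939     0.14778518 -0.65234204] [0.6360263  0.06404583 0.22951107] 0.6017086752675872
[[(0.8, [0.6365, 0.0669, 0.2762])], [(0.58, [0.5675, 0.051, 0.0847])], [(0.63, [0.5712, 0.0525, 0.0641])]]
x axis [-1.e-04 -1.e-04 -1.e+00] twist deg 89.97 units 11.246 q6 -0.2
target [0.4192 0.0215 0.33  ] shift before twist [-4.015 -0.014 -8.842] after twist [-4.015 -8.842  0.009]
x axis [-1.e-04 -1.e-04 -1.e+00] twist deg 89.97 units 11.246 q6 -0.2
target [0.4192 0.0215 0.01  ] shift before twist [ 8.785 -0.014 -8.84 ] after twist [ 8.785e+00 -8.840e+00  8.000e-03]
```

The pawl holds at a rise of about 65. Next I'll retreat and go round to the front of the speaker.

{"api": "play_rows", "payload": {"steps": [0.6,-0.8,0,0,0,0.6,-0.9,0,0,0,0.6,-0.9,0,0,0,0.6,-0.8,0,0,0,0,0,0,-0.98,0,0,0,0,-0.98,0,0,0,0,-0.98,0,0,0,0,-0.98,0,0,0,0,-0.98,0,0,0,0,-0.98,0]}}

```text
clock: 18.75
position: [0.4907, 0.0358, 0.3147]
eef_rot: [-0.068, 0.704, 0.068, 0.704]
ft_force: [0.3, -0.6, 0.1]
opening: 0.124
```

{"api": "play_rows", "payload": {"steps": [0,0,0,-0.98,0,0,0,0,-0.98,0,0,0,0,-1,0,0,0,0,0,1,0,0,0,0,1,0,0,0,0,1,0,0,0,0,1,0,0,0,0,1,0,0,0,0,1,0,0,0,0,1]}}

```text
clock: 19.75
position: [0.4191, 0.0219, 0.3148]
eef_rot: [0.272, 0.652, -0.272, 0.653]
ft_force: [-0.1, 0.3, 0.6]
opening: 0.008
```

{"api": "play_rows", "payload": {"steps": [0,0.8,0,0,1,0,1,0,0,1,0,1,0,0,1,0,1,0,0,1,0,1,0,0,0.25,0,1,0,0,0,0,1,0,0,0,0,1,0,0,0,0,0.8,0,0,0,0,0,0,0,0]}}

```text
clock: 20.75
position: [0.4167, 0.0221, 0.0976]
eef_rot: [0.449, 0.547, -0.451, 0.544]
ft_force: [-0.6, -0.1, -0.1]
opening: 0.008
```

```bash
python3 - <<'E'
from h import *
capture('scene');capture('top')
s=get_state();print(s['ft_force'],s['position'],s['opening']); print([find(tip_of,l,'scene') for l in('pad_tip','speaker')],find(tip_of,'speaker','top'))
c,sn=np.cos(D[2]),np.sin(D[2])
for c_ in('scene','top'):
  for sc,p in find(tip_of,'speaker',c_):
    d=np.array(p[:2])-D[:2]; print(c_,np.round([c*d[0]+sn*d[1],-sn*d[0]+c*d[1]],4))
plan((-.155,0,.0),90)
E
```

```text
[-0.05593819  0.00752758 -0.54090526] [0.41937956 0.02185044 0.10004009] 0.0052877857256318946
[[(0.75, [0.569, 0.0484, 0.0823])], [(0.92, [0.3101, 0.1406, 0.0003]), (0.87, [0.5755, -0.1542, -0.0011]), (0.7, [0.5011, 0.0418, 0.0088]), (0.62, [0.4941, 0.2371, -0.0016]), (0.61, [0.3435, -0.0116, -0.0007])]] [(0.91, [0.4955, 0.0343, 0.0118]), (0.65, [0.5738, -0.1495, 0.0015]), (0.64, [0.3138, 0.1411, 0.0047]), (0.63, [0.4883, 0.2386, -0.0014]), (0.47, [0.3395, -0.0149, 0.0002])]
scene [-0.2392  0.1377]
scene [-0.0352 -0.2024]
scene [-0.0707  0.0042]
scene [-0.0402  0.1972]
scene [-0.2356 -0.018 ]
top [-0.0776 -0.0021]
top [-0.0359 -0.1975]
top [-0.2355  0.1375]
top [-0.0456  0.1998]
top [-0.2402 -0.0205]
x axis [ 2.3e-03 -3.0e-04 -1.0e+00] twist deg -0.03 units -0.004 q6 1.26
target [0.4192 0.0215 0.    ] shift before twist [ 4.027 -0.046  0.   ] after twist [ 4.027 -0.046  0.   ]
```

{"api": "play_rows", "payload": {"steps": [0,0.8,0,0,0,0,0.8,0,0,0,0,0.8,0,0,0,0,0.8,0,0,0,0,0.8,0,0,0,0,0,0.4,0,0,0,0,0.4,0,0,0,0,0.3,0,0,0,0,0,0,0,0,0,0,0,0]}}

```text
clock: 22.1
position: [0.4469, 0.0272, 0.0003]
eef_rot: [0.45, 0.545, -0.449, 0.546]
ft_force: [-0.4, -0.1, -0.1]
opening: 0.005
```

{"api": "play_rows", "payload": {"steps": [0,0,0.2,0,0,0,0,0.2,0,0,0,0,0.2,0,0,0,0,0.2,0,0,0,0,0.2,0,0,0,0,0.2,0,0,0,0,0.2,0,0,0,0,0.2,0,0,0,0,0,0,0]}}

```text
clock: 23.0
position: [0.4872, 0.0348, -0.0003]
eef_rot: [0.45, 0.545, -0.449, 0.546]
ft_force: [-0.0, -0.2, -0.1]
opening: 0.005
```

```bash
python3 - <<'E'
from h import *
im=capture('scene')
s=get_state();print(s['ft_force'],s['position']); d=s['position']-d2w((-.043,0,0)); print("remaining along x",d@[np.cos(D[2]),np.sin(D[2]),0])
u,v=270,245
cv2.imwrite('pics/e.png',cv2.resize(im[v-60:v+60,u-70:u+70],None,fx=5,fy=5))
print(find(tip_of,'speaker','scene'))
E
```

```text
[-0.09358118 -0.18175305 -0.19298678] [ 4.86917708e-01  3.48057837e-02 -2.30583070e-04]
remaining along x -0.04294698702366724
[(0.86, [0.5285, 0.0463, 0.0092]), (0.79, [0.3104, 0.1399, 0.0041]), (0.66, [0.493, 0.236, 0.0002]), (0.59, [0.5762, -0.1524, -0.0028]), (0.58, [0.3431, -0.0126, 0.0043])]
```

View pics/e.png

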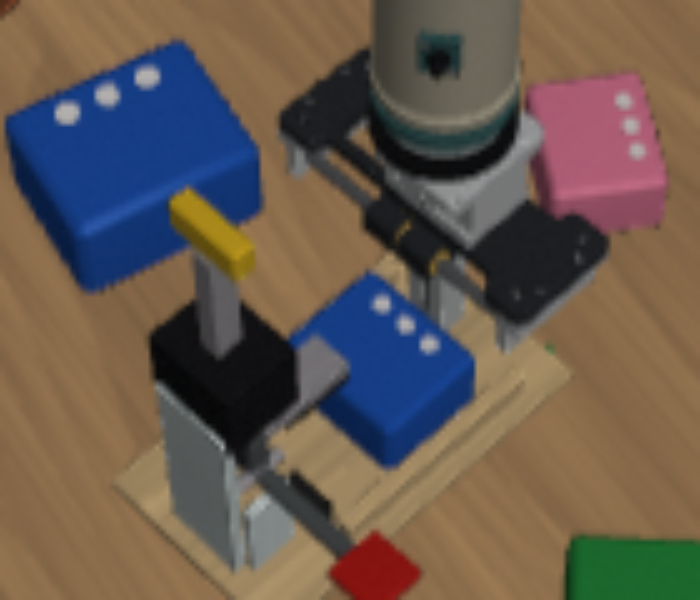

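The fingers at (435,290) are behind the speaker's front face, and the speaker is sliding straight under the raised arm. The rail is still up.

{"api": "play_rows", "payload": {"steps": [0,0,0.2,0,0,0,0,0.2,0,0,0,0,0.2,0,0,0,0,0.2,0,0,0,0,0.2,0,0,0,0,0.2,0,0,0,0,0.15,0,0,0,0,0.1,0,0,0,0,0.06,0,0]}}

```text
clock: 24.0
position: [0.5226, 0.042, -0.0004]
eef_rot: [0.45, 0.546, -0.45, 0.546]
ft_force: [-3.2, -0.9, 1.9]
opening: 0.005
```

{"api": "play_rows", "payload": {"steps": [0,0,0.06,0,0,0,0,0.06,0,0]}}

```text
clock: 24.2
position: [0.5254, 0.0425, -0.0004]
eef_rot: [0.45, 0.546, -0.45, 0.546]
ft_force: [-1.9, -0.6, 1.8]
opening: 0.001
```

{"api": "play_rows", "payload": {"steps": [0,0,0.06,0,0,0,0,0.04,0,0]}}

```text
clock: 24.4
position: [0.5281, 0.0431, -0.0004]
eef_rot: [0.45, 0.546, -0.45, 0.546]
ft_force: [-1.6, -0.6, 1.0]
opening: 0.008
```

{"api": "play_rows", "payload": {"steps": [0,0,0.06,0,0,0,0,0.06,0,0]}}

```text
clock: 24.6
position: [0.5285, 0.0433, -0.0005]
eef_rot: [0.448, 0.547, -0.451, 0.545]
ft_force: [-8.3, -1.5, 4.9]
opening: 0.005
```

{"api": "play_rows", "payload": {"steps": [0,0,0.05,0,0,0,0,0.05,0,0]}}

```text
clock: 24.8
position: [0.5282, 0.0434, -0.0007]
eef_rot: [0.447, 0.548, -0.452, 0.544]
ft_force: [-11.3, -2.5, 9.3]
opening: 0.009
```

The speaker is home: the motion stops dead at the predicted x with about 11 N. Backing off.

{"api": "play_rows", "payload": {"steps": [0,0,-0.1,0,0,0,0,-0.2,0,0,0,0,-0.4,0,0,0,0,-0.6,0,0,0,0,-0.8,0,0,0,-0.5,-0.5,0,0,0,-1,0,0,0,0,-1,0,0,0,0,-1,0,0,0,0,-1,0,0,0]}}

```text
clock: 25.8
position: [0.4699, 0.0316, 0.1134]
eef_rot: [0.45, 0.545, -0.449, 0.546]
ft_force: [0.5, -0.2, -0.4]
opening: 0.006
```

{"api": "play_rows", "payload": {"steps": [0,-1,0,0,-1,0,-1,0,0,-1,0,-1,0,0,-1,0,-1,0,0,-1,0,0,0,0,-1,0,0,0,0,-1,0,0,0,0,-1,0,0,0,0,-1,0,0,0,0,-1,0,0,0,0,-1]}}

```text
clock: 26.8
position: [0.4699, 0.0316, 0.2123]
eef_rot: [-0.008, 0.706, 0.008, 0.708]
ft_force: [0.8, -0.2, 0.0]
opening: 0.004
```

{"api": "play_rows", "payload": {"steps": [0,0,0,0,-1,0,0,0,0,-0.25,0,0,0,0,0]}}

```text
clock: 27.1
position: [0.4698, 0.0316, 0.2123]
eef_rot: [-0.068, 0.703, 0.068, 0.704]
ft_force: [-0.3, -0.6, 0.9]
opening: 0.007
```

```bash
python3 - <<'E'
from h import *
capture('scene');capture('top')
s=get_state();print(s['ft_force'],s['position'],s['qpos']); 
c,sn=np.cos(D[2]),np.sin(D[2])
for cam in('scene','top'):
  for l in('speaker','paddle','pad_tip'):
    for sc,p in find(tip_of,l,cam):
      d=np.array(p[:2])-D[:2]; print(cam,l,sc,np.round([c*d[0]+sn*d[1],-sn*d[0]+c*d[1],p[2]],4))
plan((.065,.105,.2),0)
E
```

```text
[-0.03003348  0.02017652  0.74257511] [0.46966974 0.03164661 0.21227394] [-8.07303008e-02  9.50735570e-02  1.64195929e+00  4.55207473e-05
  1.40335189e+00 -2.71861291e-01]
scene speaker 0.94 [-0.0051  0.0033  0.0131]
scene speaker 0.9 [-0.0398  0.1958  0.0021]
scene speaker 0.87 [-0.2393  0.1412  0.0039]
scene speaker 0.77 [-0.0325 -0.2028 -0.002 ]
scene speaker 0.61 [-0.2381 -0.0173  0.0015]
scene paddle 0.63 [0.0697 0.104  0.0901]
scene pad_tip 0.61 [-0.0023 -0.0047  0.0839]
scene pad_tip 0.48 [-0.0628 -0.3917  0.0009]
top speaker 0.86 [-0.2401 -0.0213 -0.0011]
top speaker 0.85 [-0.236   0.1369  0.0028]
top speaker 0.75 [-0.0451  0.1979  0.0044]
top speaker 0.57 [-0.0371 -0.1936 -0.0006]
top paddle 0.56 [0.0625 0.1046 0.0942]
x axis [ 1.e-04 -1.e-04 -1.e+00] twist deg -0.04 units -0.006 q6 -0.27
target [0.615  0.1667 0.2   ] shift before twist [0.486 4.193 6.743] after twist [0.486 4.188 6.746]
```

{"api": "play_rows", "payload": {"steps": [0,0,0.84,0.5,0,0,0,0.84,0.8,0,0,0,0.84,0.8,0,0,0,0.84,0.8,0,0,0,0.83,0.8,0,0,0,0,0.8,0,0,0,0,0.8,0,0,0,0,0.8,0,0,0,0,0.64,0,0,0,0,0,0]}}

```text
clock: 28.5
position: [0.6165, 0.1669, 0.2111]
eef_rot: [-0.068, 0.704, 0.068, 0.704]
ft_force: [-0.7, -0.6, -0.4]
opening: 0.006
```

{"api": "play_rows", "payload": {"steps": [0,0.9,0,0,0,0,0.9,0,0,0,0,0.9,0,0,0,0,0.9,0,0,0,0,0.9,0,0,0,0,0.5,0,0,0,0,0,0,0,0,0,0,0,0,0]}}

```text
clock: 29.3
position: [0.6151, 0.1667, 0.0878]
eef_rot: [-0.068, 0.704, 0.068, 0.704]
ft_force: [-0.2, -0.2, 0.1]
opening: 0.002
```

```bash
python3 - <<'E'
from h import *
im=capture('scene')
s=get_state();print(s['ft_force'],s['position']); plan((.065,.105,.063),0)
u,v=265,260
cv2.imwrite('pics/f.png',cv2.resize(im[v-60:v+60,u-70:u+70],None,fx=5,fy=5))
E
```

```text
[ 0.61604006 -0.74505178  0.62613921] [0.61559918 0.16673411 0.08842561]
x axis [ 2.1e-03  2.0e-04 -1.0e+00] twist deg -0.04 units -0.004 q6 -0.04
target [0.615  0.1667 0.063 ] shift before twist [ 1.017  0.003 -0.026] after twist [ 1.017  0.003 -0.026]
```

View pics/f.png

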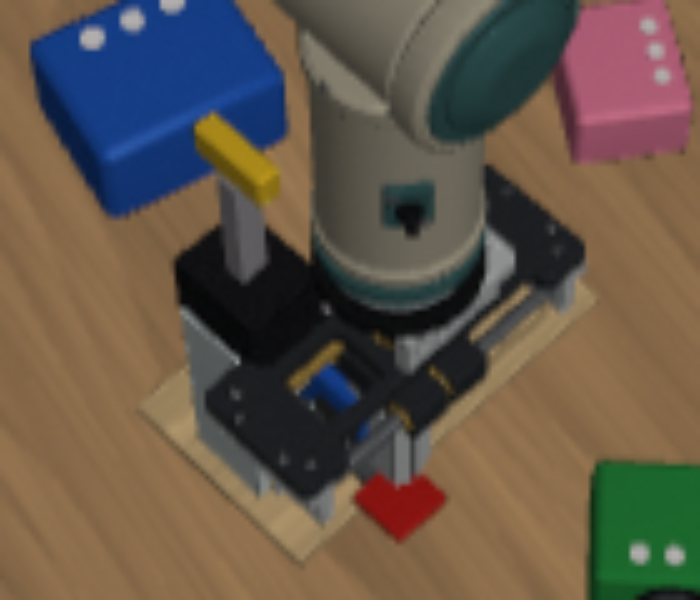

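The closed fingertips (402,485) stand just above the middle of the red paddle (402,505), and the gripper body clears the cap. Pressing down slowly.

{"api": "play_rows", "payload": {"steps": [0,0.2,0,0,0,0,0.2,0,0,0,0,0.2,0,0,0,0,0.2,0,0,0,0,0,0,0,0]}}

```text
clock: 29.85
position: [0.6141, 0.1665, 0.0661]
eef_rot: [-0.068, 0.705, 0.068, 0.703]
ft_force: [0.2, 0.2, 0.3]
opening: 0.006
```

{"api": "play_rows", "payload": {"steps": [0,0.2,0,0,0,0,0.16,0,0,0,0,0,0,0,0]}}

```text
clock: 30.15
position: [0.6152, 0.167, 0.0581]
eef_rot: [-0.068, 0.704, 0.068, 0.704]
ft_force: [0.4, -0.1, 0.7]
opening: 0.003
```

{"api": "play_rows", "payload": {"steps": [0,0.16,0,0,0,0,0,0,0,0]}}

```text
clock: 30.35
position: [0.6148, 0.1667, 0.0537]
eef_rot: [-0.068, 0.704, 0.068, 0.704]
ft_force: [0.8, 0.6, 0.1]
opening: 0.003
```

{"api": "play_rows", "payload": {"steps": [0,0.16,0,0,0,0,0,0,0,0]}}

```text
clock: 30.55
position: [0.6147, 0.1665, 0.0495]
eef_rot: [-0.068, 0.704, 0.068, 0.704]
ft_force: [0.3, 0.8, 1.8]
opening: 0.003
```

{"api": "play_rows", "payload": {"steps": [0,0.16,0,0,0,0,0,0,0,0]}}

```text
clock: 30.75
position: [0.6148, 0.1663, 0.0456]
eef_rot: [-0.068, 0.704, 0.068, 0.704]
ft_force: [-0.8, 0.8, 2.0]
opening: 0.005
```

{"api": "play_rows", "payload": {"steps": [0,0.12,0,0,0,0,0,0,0,0]}}

```text
clock: 30.95
position: [0.6149, 0.1663, 0.0428]
eef_rot: [-0.068, 0.704, 0.068, 0.704]
ft_force: [0.9, -0.7, 2.7]
opening: 0.008
```

```bash
python3 - <<'E'
from h import *
for i in range(2):
  capture('scene')
  s=get_state();print(s['clock'],s['ft_force'],s['position']); print([find(tip_of,l,'scene')[:2] for l in('handle','rail','pad_tip','paddle')])
E
```

```text
31.0 [ 0.89811058 -0.65477674  1.89951088] [0.61490502 0.16628864 0.04299339]
[[(0.74, [0.6378, 0.0675, 0.2557])], [(0.84, [0.5714, 0.0503, 0.0421]), (0.46, [0.4155, -0.3592, -0.0018])], [(0.6, [0.5666, 0.0469, 0.0614])], [(0.44, [0.6187, 0.1668, 0.0694])]]
31.25 [ 0.72395084 -1.10078888  2.07441709] [0.61490393 0.16649513 0.04323052]
[[(0.55, [0.6383, 0.0665, 0.2567])], [(0.5, [0.5712, 0.0505, 0.0418])], [(0.69, [0.5677, 0.046, 0.0598])], [(0.52, [0.62, 0.1663, 0.0698])]]
```

The rail has sunk to a rise of about 41 mm. I'll hold a little longer, then release upward.

{"api": "play_rows", "payload": {"steps": [0,0.02,0,0,0,0,0,0,0,0,0,0,0,0,0,0,0,0,0,0,0,0,0,0,0,0,0,0,0,0,0,0,0,0,0,0,0,0,0,0,0,0,0,0,0,0,0,0,0,0]}}

```text
clock: 32.45
position: [0.6149, 0.1666, 0.0426]
eef_rot: [-0.068, 0.704, 0.068, 0.704]
ft_force: [0.8, -1.2, 2.6]
opening: 0.006
```

```bash
python3 - <<'E'
from h import *
for cam in('scene','top'):
  capture(cam); print([find(tip_of,l,cam)[:2] for l in('handle','rail','pad_tip')])
s=get_state();print(s['ft_force'],s['position'])
E
```

```text
[[(0.75, [0.6367, 0.0663, 0.2529]), (0.55, [0.5863, -0.3475, 0.0044])], [(0.54, [0.5678, 0.0471, 0.0432]), (0.38, [0.566, 0.0478, 0.0606])], [(0.83, [0.5671, 0.0496, 0.0616]), (0.44, [0.6331, 0.0813, 0.0825])]]
[[(0.68, [0.6373, 0.0622, 0.253])], [(0.82, [0.5728, 0.0499, 0.038]), (0.55, [0.4229, 0.3725, 0.0037])], [(0.79, [0.5635, 0.0533, 0.0603])]]
[ 1.41535672 -1.64160524  2.37912197] [0.61488581 0.16662774 0.04263284]
```

{"api": "play_rows", "payload": {"steps": [0,-0.1,0,0,0,0,-0.2,0,0,0,0,-0.3,0,0,0,0,-0.5,0,0,0,0,-0.9,0,0,0,0,-1,0,0,0,0,-1,0,0,0,0,-1,0,0,0,0,-1,0,0,0,0,-1,0,0,0]}}

```text
clock: 33.85
position: [0.6144, 0.1666, 0.2195]
eef_rot: [-0.068, 0.704, 0.068, 0.704]
ft_force: [0.2, -0.1, -0.9]
opening: 0.009
```

{"api": "play_rows", "payload": {"steps": [0,-1,0,0,0,0,0,0.8,-1,0,0,0,0.8,-1,0,0,0,0.8,-1,0,0,0,0.8,-1,0,0,0,0.8,-1,0,0,0,0.8,-1,0,0,0,0.8,-1,0,0,0,0.8,-1,0,0,0,0,0,0]}}

```text
clock: 34.85
position: [0.3843, 0.2866, 0.2438]
eef_rot: [-0.069, 0.704, 0.07, 0.703]
ft_force: [0.4, 0.4, 0.4]
opening: 0.002
```

```bash
python3 - <<'E'
from h import *
ims=[]
for cam,w in(('scene',45),('top',45)):
  im=capture(cam); u,v=[int(i) for i in proj(d2w((0.02,0.02,.08)),cam)]
  ims.append(cv2.resize(im[v-w:v+w,u-w:u+w],(400,400),interpolation=2))
  print([find(tip_of,l,cam)[:2] for l in('handle','rail','pad_tip','paddle')])
  c,sn=np.cos(D[2]),np.sin(D[2])
  for sc,p in find(tip_of,'speaker',cam):
    d=np.array(p[:2])-D[:2]; print(cam,sc,np.round([c*d[0]+sn*d[1],-sn*d[0]+c*d[1],p[2]],4))
cv2.imwrite('pics/g.png',np.hstack(ims)); s=get_state();print(s['clock'],s['ft_force'],s['position'])
E
```

```text
[[(0.65, [0.6396, 0.0674, 0.2518])], [(0.69, [0.5686, 0.0505, 0.04]), (0.31, [0.6194, 0.1664, 0.0808])], [(0.61, [0.5677, 0.0479, 0.0594])], [(0.9, [0.6186, 0.165, 0.0824])]]
scene 0.96 [0.0024 0.0019 0.0088]
scene 0.92 [-0.0402  0.1951 -0.0023]
scene 0.77 [-0.2353 -0.0178  0.0038]
scene 0.63 [-0.0348 -0.202   0.0015]
scene 0.62 [-0.2389  0.1373  0.0022]
[[(0.78, [0.6358, 0.0638, 0.2567])], [(0.63, [0.5706, 0.0477, 0.0373])], [(0.58, [0.5628, 0.0548, 0.0587]), (0.49, [0.5673, 0.0452, 0.0159])], [(0.56, [0.61, 0.1674, 0.0883])]]
top 0.94 [-0.0032 -0.0021  0.0122]
top 0.71 [-0.2336  0.1398  0.0029]
top 0.7 [-0.0458  0.1999  0.0043]
top 0.68 [-0.2404 -0.0171  0.0004]
top 0.59 [-0.0336 -0.1975 -0.0002]
top 0.48 [-0.2358 -0.3701  0.001 ]
35.45 [-0.4896869  -0.5469148   0.44671779] [0.38830494 0.28530999 0.24246073]
```

View pics/g.png

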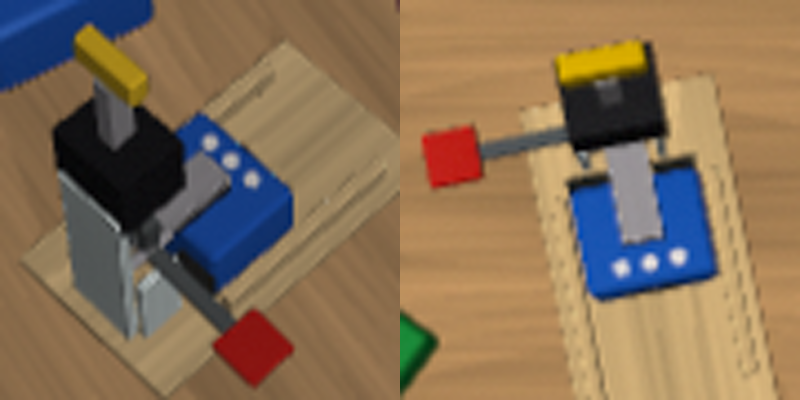

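The speaker is hard against the black stops at (630,170), the arm rests on its top at (635,200), and the paddle sits slightly dipped at (255,348), as it should. Handing in.

```bash
python3 -c "
from plant import *
print(close_job())"
```

```text
the job is handed in; nothing more can be done
None
```

I did the job in the order asked and handed it in after about 35 s of the 72 s.

- **Rail:** I raised it past its clicks until the wrist force read about 14.6 N. That is about 10 N above the rail's weight, shared between the buffer and a click. I then eased it down and let go, and the pawl held it at a rise of about 65 mm.
- **Speaker:** I pushed it gently until it stopped against the back stops, at about 11 N along the push and about 9 N upward at the same moment. It stopped about where I had predicted.
- **Paddle:** I held it down at 2–3 N until the arm rested on the speaker, then let it go and moved away.

**Last checks:** the rail stood at a rise of about 38–43 mm (40 expected). The speaker was within about 3 mm of home in both views. The paddle was 5–11 mm down (9 expected), and none of the look-alike speakers had moved. I did not check the power bank, dish, opener or jar separately, but the arm was never near them.

**What disagreed:**
- The first grasp closed on air because the fingertips sit about 30 mm higher than the reported TCP. I checked this in both cameras and corrected for it.
- I only have an estimate of the buffer force, about 4–10 N, because a click overlapped it. If the rail is at the light end of its range and the click added nothing, it could have been a little over 10 N, but still under the 15 N limit.

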